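# Show the guest the air-conditioner remote and its box

## Robot

A 7-joint arm with a two-finger parallel gripper is mounted at the origin on the work surface. World frame = base frame: x ahead of the robot, y to its left, z up, the work surface at z = 0. Lengths are in mm, angles in rad, forces in N, time in s.
With the tool pointing down it reaches from about 400 to 875 mm from the base axis. Payload 4.4 kg.
Tool frame: the origin (TCP) lies on the centre line of the jaws, within the pads' length; the fingertips stand 25 mm ahead of it and the grasp point (between the pads) lies 6 mm ahead of it; x points along the fingers, y is the direction in which the jaws open and shut, and the axes are right-handed (so a half turn about x gives the same grasp; the last joint's range is limited). The gripper opens to 85 mm and grips with 20 to 120 N. Pads are 22 mm wide; open, the fingers measure 114 mm over their backs; the gripper's body (76 mm by 85 mm) begins 54 mm behind the grasp point. The pads swing forward as they close: fully open they stand 13 mm farther back than shut.
Start: joints at [-1.206, 0.628, 0.038, 1.517, -0.027, 0.996, -0.02], TCP at [271.418, 590.635, 256.313] pointing down, gripper open.
Joint ranges: [-3.06, 3.06], [-0.37, 2.12], [-1.25, 1.32], [0.18, 2.47], [-1.1, 4.24], [0.23, 1.98], [-2.94, 2.94]. Speed limits (rad/s): [2.57, 2.57, 3.14, 3.14, 3.14, 3.14, 3.14].

## Interface

Orientations are given as [roll, pitch, yaw] about the fixed x, y, z axes, in that order (R = Rz(yaw) Ry(pitch) Rx(roll)).
In Python, from cell import * gives the robot as it stands. The module is installed in compiled form; this text tells all that it offers.
- The arm moves only by the tool jog_arm, never from a script. Its argument "series" is a list of rows, each a list of 3 entries, a list of its own where there are three numbers: the turn, a rotation vector about the tool's x, y, z in degrees, then the shift along the tool's x, y, z in mm, then the gripper's target within -1 to 1 (shut at 1, half-way at 0, fully open at -1). In form: [[[rx, ry, rz], [dx, dy, dz], hand], ...]. A call has 1 to 8 rows; each row shifts and turns the commanded pose from where the row before left it, along the tool's axes as they then stand; what a row does not reach is not made up. A row lasts 1/8 s, in which the tool goes at most 62.5 mm and 10.7 degrees, less where a joint would pass 70% of its speed; a pose out of reach is approached as far as the arm can. A call is refused whole if a number of a shift passes 62.5 or a number of a turn 10.7, either way. A call with a gripper value outside its range is refused whole. The fingers move at their own pace and stop on an object; the grip force is fixed at half the most. Time passes only in rows, so rows that do not move let the fingers close. It gives the time, the measured TCP pose, the force and the opening at its end, in the units of the state.
- read_state(): the state, without advancing time (a new reading comes with each control period).
- get_image(name): name is "side" or "top" or "wrist"; returns a dict with "img" (384x512x3 uint8, red, green, blue), "range_z" (384x512 float32, mm along the optical axis (not along the pixel's ray), 0 where there is no reading), "fovy" (degrees; the focal length in pixels is half the picture's height over the tangent of half this angle, whatever the lens; pixels are square), "cx", "cy" (the principal point, pixels), "cam_to_world" (4x4, takes a point from camera to world coordinates). Camera axes: x right, y up, looking along -z (the intrinsics and any distortion apply to the point x, -y, -z); pixel columns grow to the right and rows downward; lengths in mm; the calibration is good to about 2 mm. A picture is of the moment at which its call begins.
- finish_job(): hands the job in, once; it reports no verdict.
The state is a dict: "clock": time; "qpos": joint angles; "qd": joint speeds; "tau": joint torques, N m; "eef_pos": TCP position; "tool_rot": TCP orientation; "force": force on the tool from outside, world axes, zero at the start; "torque": the same for the moment, N m; "width": finger opening in mm.
Only numpy, scipy, OpenCV 4.12 (cv2) and the standard library are available. Lean on these libraries where they do the work, as an engineer would, in place of code of your own. Each camera call takes 0.05 s, during which the arm holds its last target. There are 200 camera calls.

## Task

A guest wants to know which remote works the air conditioner and where it is kept. With the fingertips held about 3 cm above it, point down at the display screen of the air-conditioner remote (the short, wide one with the square screen) and stay there for about two seconds; then point in the same way at the middle of the one empty box of the wooden caddy, about 3 cm above its rim, stay there, and finish still pointing at it. Touch and move nothing.

Things in the scene. Friction and masses are not known exactly. Their poses are not given: they have to be found in the camera images.
- ac_screen (a point): centre of the square display (40 x 40 mm) on the top face of the air-conditioner remote; z up, x along the remote towards the screen end
- ac_remote: air-conditioner remote, loose, lying face up on the tray: the short wide one, 140 mm long (x) x 60 wide (y) x 22 high (all sizes here are in mm), with a square screen and a few buttons. Origin at the centre of its underside; the screen's centre is 36 toward its +x end and 22 up. The three remotes may lie in any order, side by side about 105 apart
- tv_remote: television remote, loose, on the tray: long and slim, 200 (x) x 44 (y) x 20 high, many buttons, no screen; origin at the centre of its underside
- box_remote: set-top-box remote, loose, on the tray: small and narrow, 130 (x) x 36 (y) x 16 high, no screen; origin at the centre of its underside
- tray: slatted wooden tray, fixed on the table, 290 (x) x 340 (y) x 12 high, under the three remotes; nothing that stands around or between the tray and the caddy is taller than the mug (90); origin at the centre of its underside
- plinth: dark wooden base of the caddy, fixed on the table, 190 x 190 x 10 high, carrying four identical open-topped wooden boxes in a 2 by 2 square, 90 between centres, each 86 x 86 outside, 50 high, 6 mm walls (rims 60 above the table); one box, any of the four, is empty; origin at the centre of its underside
- spare_mouth (a point): centre of the open top of the empty box, at rim height; z up, x and y along the box's sides
- candle: round white candle, 52 across, 50 high, loose, standing in one of the other boxes (top 56 above the box's underside, so 6 above the rim); origin at the centre of its underside
- jar: small round jar with metal cap, 44 across, 58 high, loose, in another box (14 above the rim); origin at the centre of its underside
- cards: card box, 58 (x) x 34 (y) x 60 high, loose, in another box (16 above the rim); origin at the centre of its underside
- mug: ceramic mug, loose, 80 across, 90 high, standing on the far part of the table; origin at the centre of its underside
Mind the look-alikes: they are no part of the job. Leave any orange or turquoise look-alike of the ac_remote alone.

How it is judged (in metres and radians):
On the way, in this order (a step that is already met when the one before it is completed fails the run):
1. the fingers point at the screen of the air-conditioner remote, just above it, for 1.5 s (horizontal distance between the grasp point and ac_screen below 0.025 m and z of the grasp point in the frame of ac_screen between 0.022 and 0.095 m), for 1.5 s.
2. the fingers point at the middle of the empty box, just above its rim, for 1.5 s (horizontal distance between the grasp point and spare_mouth below 0.03 m and z of the grasp point in the frame of spare_mouth between 0.022 and 0.095 m), for 1.5 s.
At the end, for the whole second after the job is handed in: the grasp point between the fingers is still 22 to 95 mm above the rim of the empty box and within 30 mm sideways of its middle (at the remote: within 25 mm of the screen's centre, 22 to 95 mm above it); every remote and loose thing is within 10 mm of where it was (all of step 2 and distance of each of ac_remote, tv_remote, box_remote, candle, jar, cards, mug from where it was at the start of the episode below 0.01 m); the robot touches nothing.
It fails at once if the robot touches something (contact force between any of the fingers, the arm and anything else above 0.5 N).
It fails at once if something is lifted, pushed or knocked (distance of any of ac_remote, tv_remote, box_remote, candle, jar, cards, mug from where it was at the start of the episode above 0.01 m).
It also fails if it takes over 40 s, if anything falls off the work surface, if the arm or the gripper's body presses on something with over 40 N, if the wrist force passes 120 N, or if a joint passes its speed limit or range.

## Working session

There is one attempt and no reset: what is moved stays moved. The work goes in short steps, Python scripts to look and compute and a tool call to move; the robot and the scene stay as the last step left them, time stands still between calls to the robot, and variables do not carry over. Pictures are saved under pics/ and viewed, about 8 in all and at most 12, crops included, and the job is handed in when it is done.

Besides the shell and the picture viewer there is one more tool, called after "Emit:" as name(argument=value, ...), one argument or row to a line, values as JSON. jog_arm: Moves the arm, as the interface text tells. Its arguments: {"type":"object","properties":{"series":{"type":"array"}},"required":["series"]}

```bash
mkdir -p pics; cat > h.py <<'E'
from cell import *
import numpy as np, cv2
def grab(n):
    d=get_image(n); np.savez(f'{n}.npz',**d); cv2.imwrite(f'pics/{n}_{int(read_state()["clock"]*1000)}.png',cv2.cvtColor(d['img'],cv2.COLOR_RGB2BGR)); return d
def pts(d):
    h,w=d['range_z'].shape; f=h/2/np.tan(np.radians(d['fovy'])/2)
    u,v=np.meshgrid(np.arange(w),np.arange(h)); Z=d['range_z']
    P=np.stack([(u-d['cx'])/f*Z,-(v-d['cy'])/f*Z,-Z],-1)
    M=d['cam_to_world']; return P@M[:3,:3].T+M[:3,3]
E
python3 - <<'E'
from h import *
for n in('top','side'):
    d=grab(n); print(n,d.keys(),d['fovy'],d['cx'],d['cy'],d['cam_to_world'])
print(read_state())
E
ls pics
```

```text
top dict_keys(['img', 'range_z', 'fovy', 'cx', 'cy', 'cam_to_world']) 55.09132033354176 260.6911004282851 188.08289141220592 [[-5.85582490e-03  9.98163649e-01 -6.02912917e-02  5.20131663e+02]
 [-9.99970429e-01 -5.54453212e-03  5.32914983e-03  1.51725293e+01]
 [ 4.98507663e-03  6.03207154e-02  9.98166599e-01  1.13486726e+03]
 [ 0.00000000e+00  0.00000000e+00  0.00000000e+00  1.00000000e+00]]
side dict_keys(['img', 'range_z', 'fovy', 'cx', 'cy', 'cam_to_world']) 44.10262064667501 250.94297301123805 194.001931658602 [[ 9.40408294e-01  1.95817762e-01 -2.78006555e-01  2.93552401e+02]
 [-3.39112165e-01  4.79455442e-01 -8.09398183e-01 -9.05363746e+02]
 [-2.52027845e-02  8.55440169e-01  5.17288060e-01  6.54932363e+02]
 [ 0.00000000e+00  0.00000000e+00  0.00000000e+00  1.00000000e+00]]
{'clock': 0.1, 'qpos': array([-1.20579102,  0.62923406,  0.03842833,  1.51825948, -0.0270284 ,
        0.99632379, -0.02000158]), 'qd': array([-1.59184904e-03, -2.33550346e-03,  5.34702734e-04, -2.22146961e-03,
        1.73245415e-03,  7.34414345e-04, -8.68738330e-05]), 'tau': array([ 2.78071253e-03, -5.64540839e+01,  1.23009782e+00, -1.93976551e+01,
        1.12196812e-02,  5.37664033e-03,  2.32788074e-05]), 'eef_pos': array([271.18085195, 590.15736803, 255.49612332]), 'tool_rot': array([-1.58091532,  1.5690884 , -2.01172418]), 'force': array([-0.85372947, -0.1245132 , -0.06271447]), 'torque': array([0.0313455 , 0.01845676, 0.00884947]), 'width': 85.41584767110535}
side_100.png
top_50.png
```

View pics/top_50.png

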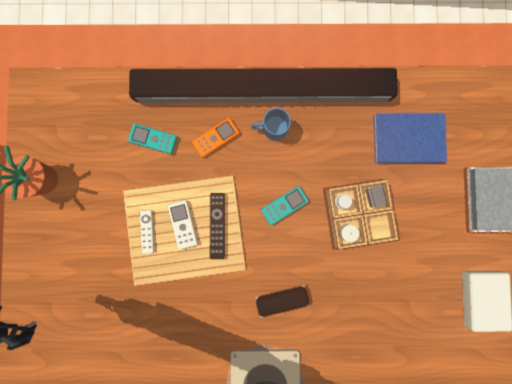

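View pics/side_100.png

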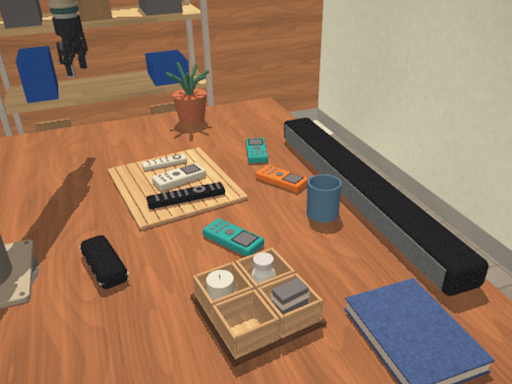

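The top view shows the AC remote (white, with a grey screen near its far end) at about (181,225), with the screen near (180,211). The empty box is the lower-right one, near (381,228). The side view agrees: the screen is near (190,171) and the empty box near (246,322).

```bash
python3 - <<'E'
from h import *
from scipy import ndimage as nd
T=dict(np.load('top.npz')); S=dict(np.load('side.npz'))
for n,d,roi,k in(('top',T,(160,195,205,250),0),('side',S,(145,160,210,195),0)):
    P=pts(d); x0,y0,x1,y1=roi
    im=d['img'][y0:y1,x0:x1].astype(int); 
    if n=='top': x0,y0,x1,y1=roi=(160,195,203,252); im=d['img'][y0:y1,x0:x1].astype(int)
    white=(im.min(-1)>165)&(im.max(-1)-im.min(-1)<40)
    lab,c=nd.label(nd.binary_closing(white,iterations=1)); s=nd.sum(white,lab,range(1,c+1)); m=lab==1+np.argmax(s)
    m8=m.astype(np.uint8); cs,_=cv2.findContours(m8,cv2.RETR_EXTERNAL,cv2.CHAIN_APPROX_NONE)
    full=np.zeros_like(m8); cv2.drawContours(full,[cv2.convexHull(max(cs,key=len))],-1,1,-1)
    Q=P[y0:y1,x0:x1]
    fm=full.astype(bool)&(Q[...,2]>28)
    q=Q[fm]; r=cv2.minAreaRect(q[:,:2].astype(np.float32)); print(n,'remote',r,np.median(q[:,2]))
    dark=nd.binary_erosion(full)&(im.max(-1)<150); lab,c=nd.label(dark); s=nd.sum(dark,lab,range(1,c+1))
    if c:
        sm=lab==1+np.argmax(s); print(' screen px',np.argwhere(sm).mean(0)[::-1]+[x0,y0],s.max(),'xyz',np.median(Q[sm],0),Q[sm].mean(0))
    # caddy: points with z 50..66 near
    reg=(P[...,2]>52)&(P[...,2]<66)&(P[...,0]>380)&(P[...,0]<680)&(P[...,1]<-120)&(P[...,1]>-450)
    lab,c=nd.label(reg); s=nd.sum(reg,lab,range(1,c+1)); g=lab==1+np.argmax(s)
    print(' caddy',cv2.minAreaRect(P[g][:,:2].astype(np.float32)),np.median(P[g][:,2]))
a=cv2.resize(T['img'][170:260,120:260],None,fx=5,fy=5,interpolation=2); b=cv2.resize(T['img'][170:260,315:410],None,fx=5,fy=5,interpolation=2)
cv2.imwrite('pics/crop.png',cv2.resize(np.hstack([a,b]),(800,306))[...,::-1])
E
```

```text
top remote ((465.9600524902344, 140.73095703125), (87.07173156738281, 262.12542724609375), 6.760883808135986) 33.644405291888575
 screen px [178. 220.] 3.0 xyz [492.78462675 256.56196118  32.6369519 ] [492.80034195 256.04144017  33.98677038]
 caddy ((462.9717102050781, -294.6410217285156), (86.09879302978516, 177.23033142089844), 8.345132827758789) 58.9450357370813
side remote ((452.96148681640625, 240.0184326171875), (79.8000717163086, 60.91120147705078), 13.659204483032227) 35.06954053711638
 screen px [175.94117647 173.11764706] 17.0 xyz [473.06434505 244.55453281  36.18379626] [472.84318893 244.78088954  36.26594298]
 caddy ((506.8394775390625, -288.9087219238281), (176.60565185546875, 179.82322692871094), 8.817449569702148) 59.400311443659575
```

View pics/crop.png

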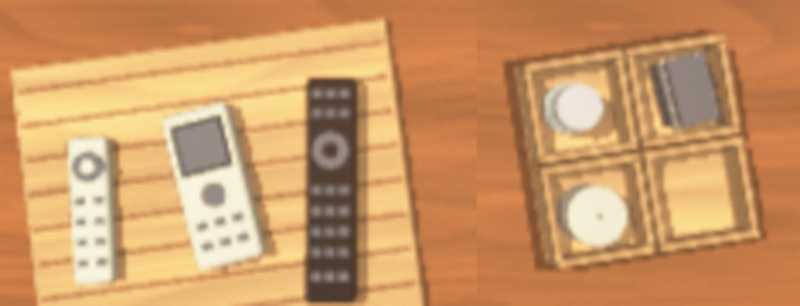

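The crop shows the AC screen centred at about (179.0,213.2) in full-image pixels and the empty box mouth at about (381.5,227.6). Next I cast rays from both views and compare them.

```bash
cat >> h.py <<'E'
def cast(d,u,v,z):
    f=192/np.tan(np.radians(d['fovy'])/2); M=d['cam_to_world']
    r=M[:3,:3]@np.array([(u-d['cx'])/f,-(v-d['cy'])/f,-1]); return M[:3,3]+r*(z-M[2,3])/r[2]
E
python3 - <<'E'
from h import *
from scipy import ndimage as nd
T=dict(np.load('top.npz')); S=dict(np.load('side.npz'))
print('screen top',cast(T,179,213.2,34),pts(T)[213,179],'side',cast(S,191,171,34),pts(S)[171,191])
print('box top',cast(T,381.5,227.6,60),'side',cast(S,246,318,60))
P=pts(T)
g=(P[...,2]>52)&(P[...,2]<66); g[:, :320]=0; g[:,402:]=0; g[:175]=0; g[255:]=0
print('caddy',cv2.minAreaRect(P[g][:,:2].astype(np.float32)))
for y,x in((380,0),):pass
s=cv2.resize(S['img'][135:220,100:250],None,fx=5,fy=5,interpolation=2)[:, :750]
b=cv2.resize(S['img'][245:365,180:335],None,fx=5,fy=5,interpolation=2)
cv2.imwrite('pics/crop2.png',cv2.resize(np.hstack([np.vstack([s,np.zeros((175,750,3),np.uint8)]),b]),(800,315))[...,::-1])
E
```

```text
screen top [512.98249362 253.21195161  34.        ] [513.58376454 252.98092363  35.08909334] side [515.05163059 245.01983591  34.        ] [514.44065639 241.846666    35.71275383]
box top [ 467.852346   -341.58842361   60.        ] side [ 467.79991107 -353.23793129   60.        ]
caddy ((507.4724426269531, -288.5406494140625), (175.9285888671875, 178.0761260986328), 8.345131874084473)
```

View pics/crop2.png

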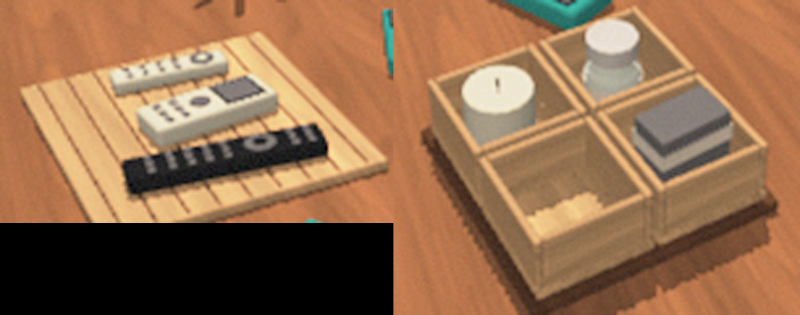

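```bash
python3 - <<'E'
from h import *
S=dict(np.load('side.npz'))
print(cast(S,191.9,169.3,34),cast(S,246.9,312.5,60))
st=read_state(); from scipy.spatial.transform import Rotation as R
print(R.from_euler('xyz',st['tool_rot']).as_matrix().round(3))
E
```

```text
[519.76618573 253.84144363  34.        ] [ 473.45757455 -341.77202534   60.        ]
[[-0.001  0.418  0.909]
 [-0.002  0.909 -0.418]
 [-1.    -0.002 -0.   ]]
```

Both views agree within about 7 mm: screen ≈ (516,253,34) and box mouth ≈ (470,-341,60). I'll move at the current height (z about 255) with the fingers closing.

Emit:
jog_arm(
  series=[
    [[0,0,0],[0,-8,15],1],
    [[0,0,0],[0,-17,30],1],
    [[0,0,0],[0,-20,35],1],
    [[0,0,0],[0,-20,35],1],
    [[0,0,0],[0,-20,35],1],
    [[0,0,0],[0,-20,35],1],
    [[0,0,0],[0,-20,35],1],
    [[0,0,0],[0,-20,35],1],
  ],
)

```text
clock: 1.1
eef_pos: [443.6, 349.7, 256.3]
tool_rot: [-0.961, 1.57, -1.394]
force: [0.2, -0.5, 0.4]
width: 0.0
```

Emit:
jog_arm(
  series=[
    [[0,0,0],[0,-20,35],1],
    [[0,0,0],[0,-17,30],1],
    [[0,0,0],[0,-12,22],1],
    [[0,0,0],[0,-8,15],1],
    [[0,0,0],[0,0,0],1],
    [[0,0,0],[0,0,0],1],
    [[0,0,0],[0,0,0],1],
  ],
)

```text
clock: 1.98
eef_pos: [510.6, 259.3, 256.3]
tool_rot: [2.736, 1.57, 2.307]
force: [-0.4, -0.3, -0.0]
width: 0.2
```

```bash
python3 - <<'E'
from h import *
from scipy.spatial.transform import Rotation as R
d=grab('wrist'); st=read_state(); Rm=R.from_euler('xyz',st['tool_rot']).as_matrix(); print(Rm.round(3),st['eef_pos'],st['clock'],st['width'])
P=pts(d); ok=(P[...,2]>20)&(P[...,2]<45)&(d['range_z']>0); print(ok.sum(), d['cam_to_world'][:3,3])
f=192/np.tan(np.radians(d['fovy'])/2); M=d['cam_to_world']
p=(np.array([516,253,34])-M[:3,3])@M[:3,:3]; print('expected px',d['cx']-f*p[0]/p[2],d['cy']+f*p[1]/p[2])
E
mv pics/wrist_*.png pics/w1.png
```

```text
[[-0.     0.416  0.909]
 [ 0.     0.909 -0.416]
 [-1.     0.    -0.   ]] [510.77176239 259.12499788 256.30524509] 2.025 0.05893299252557601
25415 [439.10219941 292.26608382 373.93067187]
expected px 257.6183762096691 167.98174357654122
```

View pics/w1.png

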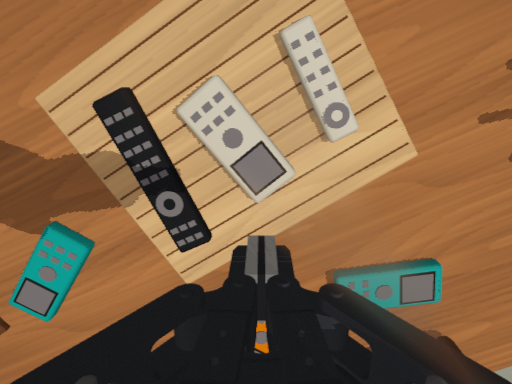

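The wrist view shows the AC screen at (259,168). The estimate predicts (257.6,168.0), so it is confirmed within about 1 mm. Now I descend to TCP z≈89 (tips about 30 mm above the screen) and dwell.

Emit:
jog_arm(
  series=[
    [[0,0,0],[15,-3,7],1],
    [[0,0,0],[30,0,0],1],
    [[0,0,0],[35,0,0],1],
    [[0,0,0],[35,0,0],1],
    [[0,0,0],[25,0,0],1],
    [[0,0,0],[15,0,0],1],
    [[0,0,0],[8,0,0],1],
    [[0,0,0],[4,0,0],1],
  ],
)

```text
clock: 3.02
eef_pos: [516.8, 252.4, 89.3]
tool_rot: [0.881, 1.57, 0.45]
force: [0.4, -0.1, 1.2]
width: 0.2
```

Emit:
jog_arm(
  series=[
    [[0,0,0],[0,0,0],1],
    [[0,0,0],[0,0,0],1],
    [[0,0,0],[0,0,0],1],
    [[0,0,0],[0,0,0],1],
    [[0,0,0],[0,0,0],1],
    [[0,0,0],[0,0,0],1],
    [[0,0,0],[0,0,0],1],
    [[0,0,0],[0,0,0],1],
  ],
)

```text
clock: 4.03
eef_pos: [516.5, 252.4, 89.3]
tool_rot: [2.939, 1.571, 2.508]
force: [-0.1, -0.1, 0.3]
width: -0.3
```

```bash
python3 - <<'E'
from h import *
d=grab('side'); t=grab('wrist'); print(read_state()['eef_pos'],read_state()['clock'])
a=cv2.resize(d['img'][120:230,90:260],(800,518),interpolation=2)
cv2.imwrite('pics/s2.png',np.hstack([cv2.resize(a,(460,298)),cv2.resize(t['img'],(340,298))])[...,::-1])
E
```

```text
[516.54484572 252.32918956  89.27283625] 4.125
```

View pics/s2.png

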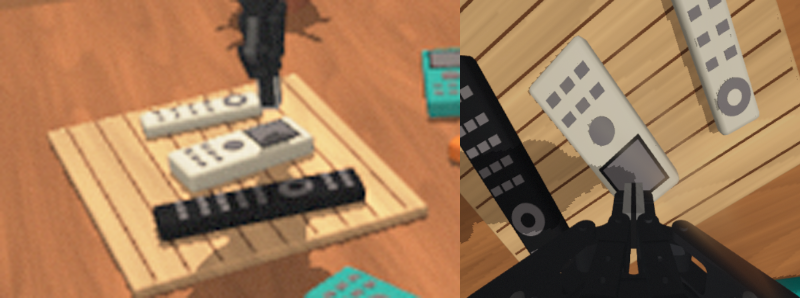

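The side and wrist views show the fingertips over the screen with a clear gap. I'll finish the dwell, rise, and cross to the caddy.

Emit:
jog_arm(
  series=[
    [[0,0,0],[0,0,0],1],
    [[0,0,0],[0,0,0],1],
    [[0,0,0],[0,0,0],1],
    [[0,0,0],[0,0,0],1],
    [[0,0,0],[0,0,0],1],
    [[0,0,0],[0,0,0],1],
    [[0,0,0],[0,0,0],1],
    [[0,0,0],[0,0,0],1],
  ],
)

```text
clock: 5.12
eef_pos: [516.6, 252.3, 89.3]
tool_rot: [2.74, 1.571, 2.309]
force: [0.0, 0.0, -0.7]
width: -0.0
```

Emit:
jog_arm(
  series=[
    [[0,0,0],[-12,0,0],1],
    [[0,0,0],[-25,0,0],1],
    [[0,0,0],[-32,0,0],1],
    [[0,0,0],[-32,0,0],1],
    [[0,0,0],[-27,0,0],1],
    [[0,0,0],[-18,0,0],1],
    [[0,0,0],[-10,0,0],1],
    [[0,0,0],[-4,0,0],1],
  ],
)

```text
clock: 6.12
eef_pos: [516.6, 252.4, 250.0]
tool_rot: [0.997, 1.57, 0.566]
force: [-0.1, -0.3, -1.0]
width: 0.0
```

Emit:
jog_arm(
  series=[
    [[0,0,0],[0,-15,6],1],
    [[0,0,0],[0,-30,11],1],
    [[0,0,0],[0,-35,13],1],
    [[0,0,0],[0,-35,13],1],
    [[0,0,0],[0,-35,13],1],
    [[0,0,0],[0,-35,13],1],
    [[0,0,0],[0,-35,13],1],
    [[0,0,0],[0,-35,13],1],
  ],
)

```text
clock: 7.12
eef_pos: [495.0, -21.4, 248.5]
tool_rot: [-2.435, 1.569, -2.867]
force: [0.6, -0.2, 0.7]
width: -0.1
```

Emit:
jog_arm(
  series=[
    [[0,0,0],[0,-35,13],1],
    [[0,0,0],[0,-35,13],1],
    [[0,0,0],[0,-35,13],1],
    [[0,0,0],[0,-35,13],1],
    [[0,0,0],[0,-30,11],1],
    [[0,0,0],[0,-25,9],1],
    [[0,0,0],[0,-18,7],1],
    [[0,0,0],[0,-10,4],1],
  ],
)

```text
clock: 8.12
eef_pos: [477.8, -257.5, 248.8]
tool_rot: [-2.945, 1.57, 2.906]
force: [-0.5, 0.1, 0.2]
width: 0.1
```

```bash
python3 - <<'E'
from h import *
from scipy.spatial.transform import Rotation as R
d=grab('wrist'); cv2.imwrite('pics/w3.png',d['img'][...,::-1]); st=read_state(); Rm=R.from_euler('xyz',st['tool_rot']).as_matrix(); print(Rm.round(3),st['eef_pos'],st['clock'])
f=192/np.tan(np.radians(d['fovy'])/2); M=d['cam_to_world']
p=(np.array([470,-341,60])-M[:3,3])@M[:3,:3]; print('expected px',d['cx']-f*p[0]/p[2],d['cy']+f*p[1]/p[2])
print('to go in tool',Rm.T@(np.array([470,-341,114])-st['eef_pos']))
E
```

```text
[[-0.001  0.42   0.908]
 [-0.001  0.908 -0.42 ]
 [-1.    -0.001 -0.   ]] [ 477.93561433 -258.57500827  248.96763124] 8.175
expected px 184.87256506660702 195.00985364974628
to go in tool [135.04675587 -78.00031849  27.41238336]
```

View pics/w3.png

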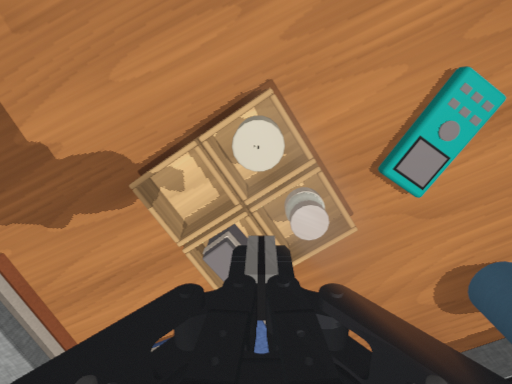

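The wrist view shows the empty box mouth centred near (189,193), against (185,195) predicted, so it is within about 4 mm. I'll do the lateral move at height first, then descend.

Emit:
jog_arm(
  series=[
    [[0,0,0],[0,-12,4],1],
    [[0,0,0],[0,-20,7],1],
    [[0,0,0],[0,-22,8],1],
    [[0,0,0],[0,-14,5],1],
    [[0,0,0],[0,-8,3],1],
    [[0,0,0],[0,0,0],1],
    [[0,0,0],[0,0,0],1],
  ],
)

```text
clock: 9.05
eef_pos: [471.7, -335.7, 249.2]
tool_rot: [2.065, 1.57, 1.636]
force: [0.8, 0.3, 0.1]
width: 0.1
```

Emit:
jog_arm(
  series=[
    [[0,0,0],[12,0,0],1],
    [[0,0,0],[25,0,0],1],
    [[0,0,0],[30,0,0],1],
    [[0,0,0],[28,0,0],1],
    [[0,0,0],[20,0,0],1],
    [[0,0,0],[11,0,0],1],
    [[0,0,0],[6,0,0],1],
    [[0,0,0],[2,0,0],1],
  ],
)

```text
clock: 10.05
eef_pos: [471.6, -336.6, 115.3]
tool_rot: [-0.125, 1.571, -0.555]
force: [-0.5, 0.6, 0.2]
width: -0.1
```

Emit:
jog_arm(
  series=[
    [[0,0,0],[0,0,0],1],
    [[0,0,0],[0,0,0],1],
    [[0,0,0],[0,0,0],1],
    [[0,0,0],[0,0,0],1],
    [[0,0,0],[0,0,0],1],
    [[0,0,0],[0,0,0],1],
    [[0,0,0],[0,0,0],1],
    [[0,0,0],[0,0,0],1],
  ],
)

```text
clock: 11.05
eef_pos: [471.5, -336.6, 115.3]
tool_rot: [2.395, 1.571, 1.964]
force: [0.4, -0.1, -0.2]
width: -0.2
```

Emit:
jog_arm(
  series=[
    [[0,0,0],[0,0,0],1],
    [[0,0,0],[0,0,0],1],
    [[0,0,0],[0,0,0],1],
    [[0,0,0],[0,0,0],1],
    [[0,0,0],[0,0,0],1],
    [[0,0,0],[0,0,0],1],
    [[0,0,0],[0,0,0],1],
    [[0,0,0],[0,0,0],1],
  ],
)

```text
clock: 12.05
eef_pos: [471.4, -336.6, 115.3]
tool_rot: [2.823, 1.571, 2.392]
force: [0.3, -0.7, -0.2]
width: 0.3
```

```bash
python3 - <<'E'
from h import *
d=grab('side'); t=grab('wrist'); st=read_state(); print(st['eef_pos'],st['clock'],st['force'])
a=cv2.resize(d['img'][180:380,140:400],(400,308)); cv2.imwrite('pics/s4.png',np.hstack([a,cv2.resize(t['img'],(400,308))])[...,::-1])
E
```

```text
[ 471.45118619 -336.62133699  115.28082975] 12.15 [-0.42248119 -0.30322326  0.22018858]
```

View pics/s4.png

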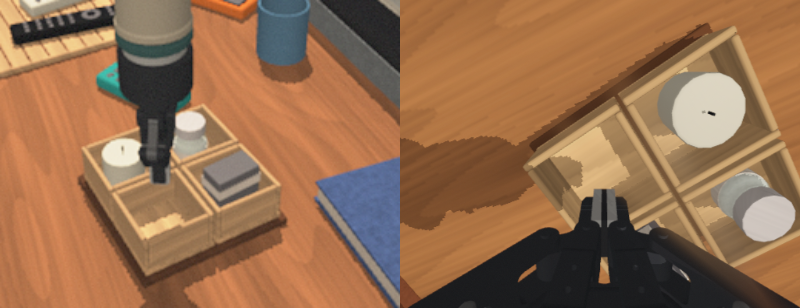

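The views show the tips above the empty box with clear gaps all round. The measured TCP is about 5 mm from my estimate of the middle, well inside the 30 mm limit.

```bash
python3 -c "
from cell import *
print(finish_job())"
```

```text
the job is handed in; nothing more can be done
None
```

I handed in the job with both pointings done and the arm still pointing at the empty box. No verdict is reported.

- **Air-conditioner screen:** with the fingers shut, I held for about 2 s above the screen of the white remote, the middle one on the tray. The TCP was at (516.5, 252.4, 89.3) mm against my screen estimate of (516, 253, 34). That puts the grasp point about 49 mm and the tips about 30 mm above it. The wrist camera confirmed the estimate to within about 1 mm.
- **Empty box:** I then held for about 2 s above the box nearest the robot on its right, and stayed there. The TCP was at (471.5, -336.6, 115.3) mm against my estimate of the middle of the box at (470, -341, 60). The grasp point is about 49 mm above the rim and about 5 mm off the middle.
- **Disagreements:**
  - The top and side cameras differed by about 6–7 mm in x.
  - The wrist camera put the box middle about 4 mm from my estimate.
  - My first automatic colour segmentation of the remote failed, so I read the screen and box pixel positions from enlarged crops instead.
- **Contact:** force readings stayed at noise level, at most 1.2 N in one axis. That noise is above the 0.5 N limit, so the readings alone cannot rule out a light touch. The last pictures show clear gaps and nothing moved, though I did not re-measure the objects' positions. The job was handed in at about 12 s of the 40 s allowed.

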